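# Load a refill through a bin's sprung dust flap

## Task

Take the orange refill cartridge and push it lengthwise down through the sprung flap of the orange bin, keeping hold of it until more than half of it is in, then push it fully home so that the flap springs shut behind it. After that, flip the orange bin's lever fully over to the left (as you face the front of the bin) to mark it loaded. Leave the blue bin and everything else on the bench as it is.

Things in the scene. Friction and masses are not known exactly. Their poses are not given: they have to be found in the camera images.
- orange_mouth (a point): centre of the orange bin's mouth (44 mm along x, 116 mm along y), in the plane of the shut flap, 160 mm above the table; the orange frame around it stands 4 mm proud. z points out along the line of insertion, 35 deg from vertical, leaning to the bin's front; x up the slope of the mouth, towards the hinge; y level, to the left as one stands facing the bin's front
- orange_stop (a point): centre of the end stop of the orange bin's chute, 166 mm straight down from the mouth along its -z, same axes. The chute's lower floor (-x side) is steel, its upper wall (+x) is clear: the refill shows through. Inside height 44 mm along x; from 16 to 44 mm below the mouth slanting plates narrow its width along y from 116 to 60 mm, centred
- orange_bin: orange bin: grey fixed housing with orange mouth frame, flap stripe, front patch and lever ball; 142 mm wide, 165 mm deep, 175 mm high, plus a front foot (to 185 mm in front of the origin) with the lever. Origin at the centre of its underside, x to its back, z up. The mouth centre is 60 mm in front of it, the lever's plane 145 mm in front of it; the front panel stands 88 mm in front
- orange_flap (a joint): sprung black flap with orange stripe in the orange bin's mouth: 41 x 112 x 3 mm, hinged 21 mm up the mouth's +x, swings inwards. 0 = shut, 1.45 rad = fully open; springs shut by itself. 1.5 N at its middle starts it, 3 N at its free edge holds it wide open, so it may pinch a refill let go half-way. It sweeps 42 mm deep: it shuts only once the whole refill is deeper
- orange_lever (a joint): bin lever: a steel rod 80 mm long from its pivot, with orange ball (26 mm across) on the end, on a grey block at the foot of the front of the orange bin, on its centre line. 0 = leaning right (as one faces the bin's front), 1.0 rad = fully over to the left; it stays where it is left and takes under 2 N at the ball
- orange_lever_tip (a point): centre of the ball on the orange bin's lever (80 mm from the pivot, 100 to 110 mm above the table); it swings in the plane across the bin's front, parallel to the mouth's y
- blue_mouth (a point): centre of the blue bin's mouth (44 mm along x, 116 mm along y), in the plane of the shut flap, 160 mm above the table; the blue frame around it stands 4 mm proud. z points out along the line of insertion, 35 deg from vertical, leaning to the bin's front; x up the slope of the mouth, towards the hinge; y level, to the left as one stands facing the bin's front
- blue_stop (a point): centre of the end stop of the blue bin's chute, 166 mm straight down from the mouth along its -z, same axes. The chute's lower floor (-x side) is steel, its upper wall (+x) is clear: the refill shows through. Inside height 44 mm along x; from 16 to 44 mm below the mouth slanting plates narrow its width along y from 116 to 60 mm, centred
- blue_bin: blue bin: grey fixed housing with blue mouth frame, flap stripe, front patch and lever ball; 142 mm wide, 165 mm deep, 175 mm high, plus a front foot (to 185 mm in front of the origin) with the lever. Origin at the centre of its underside, x to its back, z up. The mouth centre is 60 mm in front of it, the lever's plane 145 mm in front of it; the front panel stands 88 mm in front
- blue_flap (a joint): sprung black flap with blue stripe in the blue bin's mouth: 41 x 112 x 3 mm, hinged 21 mm up the mouth's +x, swings inwards. 0 = shut, 1.45 rad = fully open; springs shut by itself. 1.5 N at its middle starts it, 3 N at its free edge holds it wide open, so it may pinch a refill let go half-way. It sweeps 42 mm deep: it shuts only once the whole refill is deeper
- blue_lever (a joint): bin lever: a steel rod 80 mm long from its pivot, with blue ball (26 mm across) on the end, on a grey block at the foot of the front of the blue bin, on its centre line. 0 = leaning right (as one faces the bin's front), 1.0 rad = fully over to the left; it stays where it is left and takes under 2 N at the ball
- blue_lever_tip (a point): centre of the ball on the blue bin's lever (80 mm from the pivot, 100 to 110 mm above the table); it swings in the plane across the bin's front, parallel to the mouth's y
- orange_refill_mid (a point): centre (half-way up) of the orange refill cartridge: a white rigid box with orange cap and orange band, 30 x 46 mm and 120 mm tall, about 0.25 kg, standing upright on the table at the start. z up, y along its 46 mm width, x along its 30 mm thickness
- blue_refill_mid (a point): centre (half-way up) of the blue refill cartridge: a white rigid box with blue cap and blue band, 30 x 46 mm and 120 mm tall, about 0.25 kg, standing upright on the table at the start. z up, y along its 46 mm width, x along its 30 mm thickness
- green_refill_mid (a point): centre (half-way up) of the green refill cartridge: a white rigid box with green cap and green band, 30 x 46 mm and 120 mm tall, about 0.25 kg, standing upright on the table at the start. z up, y along its 46 mm width, x along its 30 mm thickness
- white_jar: white jar, 68 mm across, 90 mm tall; origin at the centre of its underside
- pink_jar: pink jar with a red lid, 60 mm across, 75 mm tall; origin at the centre of its underside
- tape_measure: yellow tape measure, 60 x 34 mm, 55 mm tall; origin at the centre of its underside

How it is judged:
By the outcome, as a careful person would: the job done as asked, in the order asked, and still so for the second after the job is handed in, with the robot touching nothing.
It also fails if it takes over 59 s, if anything falls off the work surface, if the arm or the gripper's body presses on something with over 40 N, if the wrist force passes 120 N, or if a joint passes its speed limit or range.

## Robot

A 6-joint arm with a two-finger parallel gripper is mounted at the origin on the work surface. World frame = base frame: x ahead of the robot, y to its left, z up, the work surface at z = 0. Lengths are in mm, angles in rad, forces in N, time in s.
With the tool pointing down it reaches from about 400 to 925 mm from the base axis. Payload 12.5 kg.
Tool frame: the origin (TCP) lies midway between the tips of the shut fingers; the grasp point (between the pads) lies 19 mm behind it; z points along the fingers, y is the direction in which the jaws open and shut (so a half turn about z gives the same grasp; the last joint's range is limited). The gripper opens to 95 mm and grips with 3 to 60 N. Pads are 20 mm wide; open, the fingers measure 119 mm over their backs; the gripper's body (75 mm by 180 mm) begins 59 mm behind the grasp point.
Start: joints at [1.037, 0.491, 1.559, -0, 1.092, -0.106], TCP at [259.28, 568.701, 214.661] pointing down, gripper open.
Joint ranges: [-3.1, 3.1], [-0.84, 2.19], [0.05, 2.79], [-1.13, 4.28], [0.06, 2.93], [-2.69, 2.69]. Speed limits (rad/s): [2.22, 2.22, 2.79, 3.14, 3.14, 3.14].

## Interface

Orientations are given as [roll, pitch, yaw] about the fixed x, y, z axes, in that order (R = Rz(yaw) Ry(pitch) Rx(roll)).
In Python, from cell import * gives the robot as it stands. The module is installed in compiled form; this text tells all that it offers.
- The arm moves only by the tool carry_out, never from a script. Its argument "moves" is a list of rows, each an object of numbers: "dx", "dy", "dz": the shift along the tool's x, y, z in m; "twist": the turn about the tool's z in degrees. A call has 1 to 5 rows; each row is the pose to reach, as a shift and turn from the pose commanded when the call began, along the tool's axes at that moment; what a row does not reach only later rows make up. A row lasts 1/10 s, in which the tool goes at most 50 mm and 8.59 degrees, less where a joint would pass 70% of its speed; a pose out of reach is approached as far as the arm can. A call with a gripper value outside its range is refused whole. "grip" is the finger opening in m, from 0 to 0.0951, set as the call begins (left out, the last holds). The fingers move at their own pace and stop on an object; the grip force is fixed at half the most. Time passes only in rows, so rows that repeat a pose let the fingers close. It gives the time, the measured TCP pose, the force and the opening at its end, in the units of the state.
- state(): the state, without advancing time (a new reading comes with each control period).
- read_camera(name): name is "side" or "top"; returns (picture, depth): 384x512x3 uint8, red, green, blue; 384x512 float32, mm along the optical axis (not along the pixel's ray), 0 where there is no reading.
- camera_info(name): a dict with "mtx" (3x3 intrinsics, pixels), "R" (3x3) and "t" (3): a world point X has camera coordinates R X + t. Camera axes: x right, y down, z forward; pixel columns grow to the right and rows downward; lengths in mm; the calibration is good to about 2 mm. A picture is of the moment at which its call begins. camera_info takes no time and is no camera call.
- job_done(): hands the job in, once; it reports no verdict.
The state is a dict: "t": time; "joints": joint angles; "qvel": joint speeds; "tau": joint torques, N m; "eef_pos": TCP position; "tcp_rot": TCP orientation; "ft_force": force on the tool from outside, world axes, zero at the start; "moment": the same for the moment, N m; "opening": opening from 0.0 (shut) to 1.0 (fully open).
Only numpy, scipy, OpenCV 4.12 (cv2) and the standard library are available. Lean on these libraries where they do the work, as an engineer would, in place of code of your own. Each camera call takes 0.05 s, during which the arm holds its last target. There are 200 camera calls.

## Working session

There is one attempt and no reset: what is moved stays moved. The work goes in short steps, Python scripts to look and compute and a tool call to move; the robot and the scene stay as the last step left them, time stands still between calls to the robot, and variables do not carry over. Pictures are saved under pics/ and viewed, about 8 in all and at most 12, crops included, and the job is handed in when it is done.

Besides the shell and the picture viewer there is one more tool, called after "Request:" as a command line: name --argument value ..., lists and objects as JSON in quotes. carry_out: Moves the arm, as the interface text tells. Its arguments: {"type":"object","properties":{"moves":{"type":"array","items":{"type":"object","properties":{"dx":{"type":"number"},"dy":{"type":"number"},"dz":{"type":"number"},"twist":{"type":"number"}}}},"grip":{"type":"number"}},"required":["moves"]}

```bash
mkdir -p pics; python3 - <<'E'
from cell import *
import cv2,numpy as np,pickle
for n in("side","top"):
    p,d=read_camera(n);i=camera_info(n);np.savez(f"{n}0.npz",p=p,d=d,K=i["mtx"],R=i["R"],t=i["t"])
    cv2.imwrite(f"pics/{n}0.png",cv2.resize(p[:,:,::-1],(800,600)))
    print(n,np.round(i["mtx"],1).tolist(),np.round(i["R"],3).tolist(),np.round(i["t"],1).tolist(),"cam at",-np.array(i["R"]).T@np.array(i["t"]), d.min(),d.max())
print(state())
E
```

```text
side [[374.4, 0.0, 252.8], [0.0, 374.4, 191.5], [0.0, 0.0, 1.0]] [[0.857, -0.514, -0.022], [-0.364, -0.576, -0.732], [0.364, 0.635, -0.681]] [-492.0, 317.6, 1141.6] cam at [ 121.84714347 -795.63159214  999.21841839] 0.0 3579.2573
top [[479.8, 0.0, 258.6], [0.0, 479.8, 192.8], [0.0, 0.0, 1.0]] [[-0.01, -1.0, -0.003], [-0.988, 0.011, -0.152], [0.152, 0.001, -0.988]] [13.7, 576.1, 1460.3] cam at [ 347.36981563    6.23732418 1530.95443554] 0.0 2485.3481
{'t': 0.1, 'joints': array([ 1.03739530e+00,  4.91517702e-01,  1.55934844e+00, -1.81678113e-05,
        1.09168647e+00, -1.05587410e-01]), 'qvel': array([-0.00020004, -0.00128116, -0.00231105, -0.00127103,  0.00098874,
        0.00064654]), 'tau': array([ 2.60775239e-03, -6.13630629e+01, -2.58601892e+01,  6.93697692e-02,
        4.69964056e-02, -3.60846150e-05]), 'eef_pos': array([259.17986953, 568.51705194, 214.12253444]), 'tcp_rot': array([-3.14063634e+00, -8.51469212e-05,  2.71378738e+00]), 'ft_force': array([ 0.58532912, -0.59675416,  0.39136539]), 'moment': array([ 0.03963919, -0.00485231, -0.06459922]), 'opening': 0.9985344726072531}
```

View pics/side0.png

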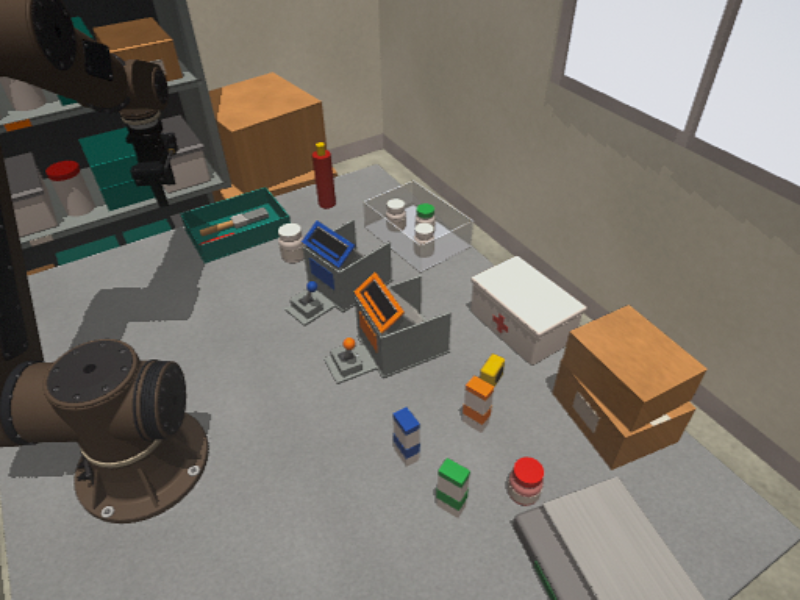

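View pics/top0.png

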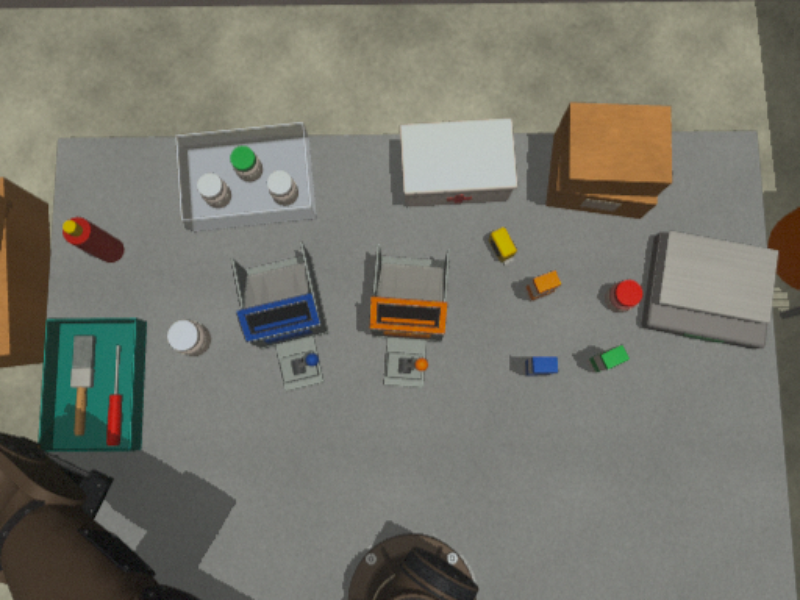

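The side view shows the orange bin at about (395,320), its ball at (349,343) and the orange refill at (478,398). The top view has the frame at (408,316), ball at (421,365) and refill cap at (545,284). Both levers lean right (−y), and both bins face the robot. The tool can only point down, so the refill has to be pivoted in the grip by 35°.

```bash
cat > h.py <<'E'
from cell import *
import cv2,numpy as np
from scipy.spatial.transform import Rotation as Ro
def cast(i,uv,z):   # pixels -> world points on plane height z
    K,R,t=np.array(i["mtx"]),np.array(i["R"]),np.array(i["t"])
    c=-R.T@t; r=(R.T@np.linalg.inv(K)@np.c_[uv,np.ones(len(uv))].T).T
    return c+r*((z-c[2])/r[:,2])[:,None]
def pts(i,d,m):     # masked depth pixels -> world points
    v,u=np.nonzero(m&(d>0)); K,R,t=np.array(i["mtx"]),np.array(i["R"]),np.array(i["t"])
    X=(np.linalg.inv(K)@np.c_[u,v,np.ones(len(u))].T)*d[v,u]
    return (R.T@(X-t[:,None])).T
def orange(p):
    h=cv2.cvtColor(p,cv2.COLOR_RGB2HSV); return cv2.inRange(h,(8,180,120),(19,255,255))>0
def to(pos,yaw=None):   # tool-axis shift (mm) and twist (deg) to a world TCP position
    s=state(); R=Ro.from_euler("xyz",s["tcp_rot"]).as_matrix()
    print("at",s["eef_pos"].round(1),"yaw",np.degrees(s["tcp_rot"][2]).round(1),"F",s["ft_force"].round(1),"op",round(s["opening"]*95.1,1),"t",s["t"])
    print("shift",(R.T@(np.array(pos)-s["eef_pos"])).round(1), None if yaw is None else "yaw change %.1f (twist = -)"%(yaw-np.degrees(s["tcp_rot"][2])))
E
python3 - <<'E'
from h import *
for n in("side","top"):
    z=np.load(n+"0.npz"); i=dict(mtx=z["K"],R=z["R"],t=z["t"]); p,d=z["p"],z["d"]; m=orange(p)
    k,l,s,c=cv2.connectedComponentsWithStats(m.astype(np.uint8))
    for j in range(1,k):
        if s[j,4]<12: continue
        P=pts(i,d,l==j)
        if len(P): print(n,j,s[j].tolist(),c[j].round(1),"med",np.median(P,0).round(),"lo",np.percentile(P,5,0).round(),"hi",np.percentile(P,95,0).round())
        if n=="top" and s[j,4]<1200:
            uv=np.argwhere(l==j)[:,::-1]
            for h in(120,105):
                Q=cast(i,uv,h); print("  plane",h,cv2.minAreaRect(Q[:,:2].astype(np.float32)))
E
```

```text
side 2 [7, 77, 12, 6, 19] [13.1 80.4] med [ -15. 1236.  194.] lo [ -39. 1228.  190.] hi [   8. 1241.  202.]
side 8 [227, 174, 31, 39, 267] [242.1 193.4] med [534.  -6. 162.] lo [508. -68. 146.] hi [562.  67. 181.]
side 9 [233, 186, 14, 20, 58] [239.4 195.5] med [527.   1. 153.] lo [522. -44. 150.] hi [532.  46. 156.]
side 15 [220, 216, 7, 7, 39] [223.  219.1] med [447. -29. 111.] lo [439. -35. 104.] hi [457. -18. 117.]
side 16 [298, 241, 18, 15, 140] [307.2 247.1] med [ 604. -268.  120.] lo [ 589. -287.  112.] hi [ 622. -246.  123.]
side 18 [297, 261, 12, 10, 36] [302.8 265.6] med [ 591. -274.   42.] lo [ 583. -289.   35.] hi [ 597. -255.   55.]
top 6 [342, 174, 16, 14, 146] [349.6 180. ] med [ 600. -265.  122.] lo [ 585. -284.  116.] hi [ 615. -245.  127.]
  plane 120 ((600.0304565429688, -264.94482421875), (30.036331176757812, 45.18427658081055), 21.248632431030273)
  plane 105 ((602.7164306640625, -267.8277282714844), (30.35569190979004, 45.66461944580078), 21.24852752685547)
top 7 [237, 190, 49, 23, 409] [260.8 201.3] med [532.   1. 164.] lo [506. -65. 146.] hi [560.  68. 183.]
 
[... 175 characters left out ...]
875, 59.74254608154297), 85.15251922607422)
top 8 [244, 203, 34, 5, 97] [260.4 205. ] med [524.   4. 152.] lo [518. -42. 148.] hi [530.  47. 158.]
  plane 120 ((527.788330078125, 2.4235305786132812), (98.42449951171875, 8.247604370117188), 84.95741271972656)
  plane 105 ((529.7064208984375, 2.382984161376953), (99.47086334228516, 8.335246086120605), 84.95740509033203)
top 12 [266, 230, 8, 7, 48] [269.4 232.9] med [445. -22. 113.] lo [437. -33. 109.] hi [454. -13. 121.]
  plane 120 ((444.7474060058594, -23.153730392456055), (20.58430290222168, 17.60352325439453), 89.40045166015625)
  plane 105 ((445.7825927734375, -23.4661922454834), (20.80313491821289, 17.790687561035156), 89.40042877197266)
```

Request:
carry_out --moves '[{"dx":-0.033,"dy":-0.031,"dz":-0.018,"twist":8.4},{"dx":-0.066,"dy":-0.062,"dz":-0.036,"twist":16.8},{"dx":-0.098,"dy":-0.094,"dz":-0.054,"twist":25.2},{"dx":-0.131,"dy":-0.125,"dz":-0.072,"twist":33.6},{"dx":-0.164,"dy":-0.156,"dz":-0.09,"twist":42}]' --grip 0.08

```text
t: 0.6
eef_pos: [343.9, 357.0, 305.2]
tcp_rot: [-3.141, 0.0, 1.975]
ft_force: [0.4, 0.6, -0.2]
opening: 0.844
```

```bash
python3 - <<'E'
from h import *
to((440,130,300),71)
z=np.load("top0.npz"); i=dict(mtx=z["K"],R=z["R"],t=z["t"]); p,d=z["p"],z["d"]
k,l,s,c=cv2.connectedComponentsWithStats(orange(p).astype(np.uint8))
P=pts(i,d,l==7); c0=np.median(P,0)
for _ in range(3):
    u,sv,vt=np.linalg.svd(P-P.mean(0),full_matrices=False); P=P[abs((P-P.mean(0))@vt[2])<4]
print("long",vt[0],"normal",vt[2],"mean",P.mean(0),len(P),"tilt",np.degrees(np.arccos(abs(vt[2][2]))),"yaw",np.degrees(np.arctan2(vt[0][1],vt[0][0])))
y=vt[0]*np.sign(vt[0][1]); n=vt[2]*np.sign(vt[2][2]); x=np.cross(y,n)
for a in(x,y): q=(P-P.mean(0))@a; print(np.percentile(q,[0,3,97,100]).round(1))
# blue bin/orange stripe edges: image lines of frame top & bottom
E
```

```text
at [343.9 357.  305.2] yaw 113.2 F [ 0.4  0.6 -0.2] op 80.3 t 0.6
shift [-246.5   -1.     5.2] yaw change -42.2 (twist = -)
long [-0.08863436 -0.996032   -0.00801228] normal [-0.57295808  0.04440287  0.81838098] mean [5.31931275e+02 1.05033655e-01 1.63662669e+02] 352 tilt 35.0769494304516 yaw -95.08521126715809
[-32.7 -30.2  31.9  33.6]
[-68.1 -66.   69.3  71.5]
```

Request:
carry_out --moves '[{"dx":-0.049,"twist":8.4},{"dx":-0.098,"twist":16.8},{"dx":-0.147,"twist":25.2},{"dx":-0.196,"twist":33.6},{"dx":-0.245,"twist":42}]'

```text
schema error: expected keys dx, dy, dz, twist
```

```bash
python3 - <<'E'
from h import *
to((525,-100,250),28)
E
```

```text
at [343.9 357.  305.2] yaw 113.2 F [ 0.4  0.6 -0.2] op 80.3 t 0.6
shift [-491.4  -13.3   55.2] yaw change -85.2 (twist = -)
```

Request:
carry_out --moves '[{"dx":-0.049,"dy":0,"dz":0,"twist":8.4},{"dx":-0.098,"dy":0,"dz":0,"twist":16.8},{"dx":-0.147,"dy":0,"dz":0,"twist":25.2},{"dx":-0.196,"dy":0,"dz":0,"twist":33.6},{"dx":-0.245,"dy":0,"dz":0,"twist":42}]'

```text
t: 1.1
eef_pos: [441.7, 132.1, 304.7]
tcp_rot: [3.142, -0.0, 1.242]
ft_force: [1.5, 0.9, -0.3]
opening: 0.839
```

```bash
python3 - <<'E'
from h import *
to((525,-100,250),28)
E
```

```text
at [441.7 132.1 304.7] yaw 71.1 F [ 1.5  0.9 -0.3] op 79.8 t 1.1
shift [-192.7  153.8   54.6] yaw change -43.1 (twist = -)
```

Request:
carry_out --moves '[{"dx":-0.038,"dy":0.03,"dz":0.006,"twist":8.4},{"dx":-0.076,"dy":0.06,"dz":0.013,"twist":16.8},{"dx":-0.115,"dy":0.09,"dz":0.02,"twist":25.2},{"dx":-0.153,"dy":0.12,"dz":0.03,"twist":33.6},{"dx":-0.191,"dy":0.15,"dz":0.04,"twist":42}]'

```text
t: 1.6
eef_pos: [523.2, -96.8, 264.2]
tcp_rot: [-3.141, -0.0, 0.508]
ft_force: [0.4, 0.8, 0.7]
opening: 0.842
```

```bash
python3 - <<'E'
from h import *
to((600,-265,180),21.2)
E
```

```text
at [523.2 -96.8 264.2] yaw 29.1 F [0.4 0.8 0.7] op 80.0 t 1.6
shift [-14.8 184.3  84.2] yaw change -7.9 (twist = -)
```

Request:
carry_out --moves '[{"dx":-0.003,"dy":0.045,"dz":0.02,"twist":2},{"dx":-0.007,"dy":0.09,"dz":0.04,"twist":4},{"dx":-0.011,"dy":0.138,"dz":0.06,"twist":6},{"dx":-0.015,"dy":0.184,"dz":0.08,"twist":7.9},{"dx":-0.015,"dy":0.184,"dz":0.084,"twist":7.9}]'

```text
t: 2.1
eef_pos: [600.8, -266.3, 177.0]
tcp_rot: [-3.14, 0.002, 0.372]
ft_force: [-1.0, 1.0, -0.7]
opening: 0.837
```

```bash
python3 - <<'E'
from h import *
to((600,-265,78),21.2)
p,d=read_camera("top"); i=camera_info("top")
p2,_=read_camera("side")
cv2.imwrite("pics/pre.png",np.hstack([cv2.resize(p[130:230,300:400],(400,400)),cv2.resize(p2[180:280,250:350],(400,400))])[:,:,::-1])
E
```

```text
at [ 600.8 -266.3  177. ] yaw 21.3 F [-1.   1.  -0.7] op 79.6 t 2.1
shift [-0.  -1.3 99. ] yaw change -0.1 (twist = -)
```

View pics/pre.png

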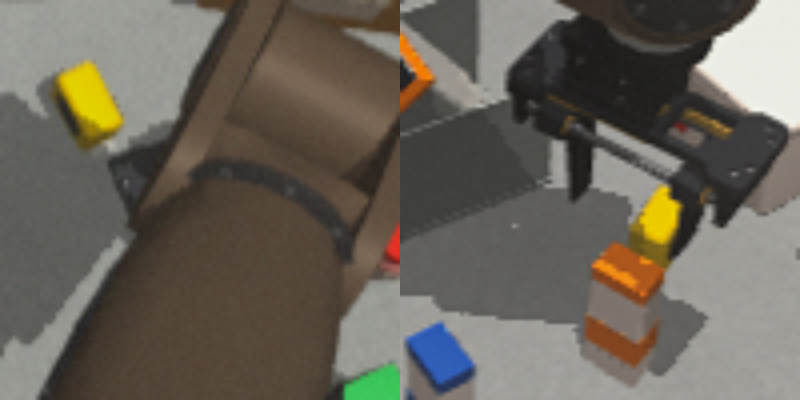

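The left panel (top view) is hidden by the arm. In the side panel the open fingers, at about (580,170) and (690,215), straddle the orange refill at (625,300). I'll descend and grip.

Request:
carry_out --moves '[{"dx":0,"dy":-0.001,"dz":0.03,"twist":0},{"dx":0,"dy":-0.001,"dz":0.06,"twist":0},{"dx":0,"dy":-0.001,"dz":0.085,"twist":0},{"dx":0,"dy":-0.001,"dz":0.099,"twist":0},{"dx":0,"dy":-0.001,"dz":0.099,"twist":0}]'

```text
t: 2.7
eef_pos: [599.7, -260.1, 80.8]
tcp_rot: [-3.14, 0.001, 0.378]
ft_force: [-0.0, 0.7, 0.5]
opening: 0.842
```

Request:
carry_out --moves '[{"dx":0,"dy":0,"dz":0,"twist":0},{"dx":0,"dy":0,"dz":0,"twist":0},{"dx":0,"dy":0,"dz":0,"twist":0},{"dx":0,"dy":0,"dz":0,"twist":0},{"dx":0,"dy":0,"dz":0,"twist":0}]' --grip 0.03

```text
t: 3.2
eef_pos: [600.5, -261.6, 82.2]
tcp_rot: [3.141, -0.001, 0.377]
ft_force: [0.5, -3.2, 4.3]
opening: 0.488
```

Request:
carry_out --moves '[{"dx":0,"dy":0,"dz":0.003,"twist":0},{"dx":-0.004,"dy":0,"dz":0.003,"twist":0},{"dx":-0.009,"dy":0,"dz":0.002,"twist":0},{"dx":-0.018,"dy":0,"dz":0.002,"twist":0},{"dx":-0.026,"dy":0,"dz":0.0025,"twist":0}]'

```text
t: 3.7
eef_pos: [577.3, -271.4, 80.6]
tcp_rot: [3.139, -0.004, 0.377]
ft_force: [5.4, 0.2, 8.7]
opening: 0.48
```

```bash
cat > look.py <<'E'
from h import *
import sys
n,u,v,w,name=sys.argv[1],*map(int,sys.argv[2:5]),sys.argv[5]
p,d=read_camera(n); cv2.imwrite(f"pics/{name}.png",cv2.resize(p[v-w:v+w,u-w:u+w,::-1],(560,560)))
np.savez(f"{name}.npz",p=p,d=d)
E
python3 look.py side 305 250 40 tilt1; python3 -c "
from h import *
to((600,-265,78),21)"
```

```text
at [ 576.3 -271.8   80.5] yaw 21.6 F [3.2 0.2 9.3] op 46.0 t 3.75
shift [24.6  2.4  2.6] yaw change -0.6 (twist = -)
```

View pics/tilt1.png

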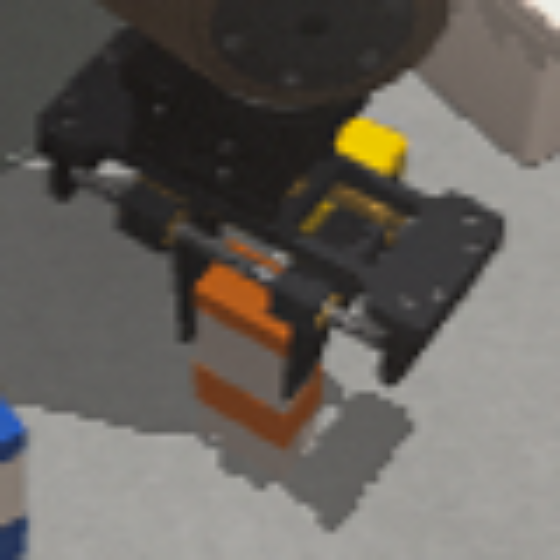

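The side crop shows the refill held, with cap at (245,295) and band at (250,405). The tilt is hard to judge by eye, so I'll fit its front face with the depth data.

```bash
cat > tilt.py <<'E'
from h import *
def tilt(f,show=True):
    z=np.load(f+".npz"); i=camera_info("side"); s=state()
    P=pts(i,z["d"],orange(z["p"])); P=P[np.linalg.norm(P[:,:2]-s["eef_pos"][:2],axis=1)<110]
    a=s["tcp_rot"][2]; ex=np.array([np.cos(a),np.sin(a),0]); ey=np.array([-np.sin(a),np.cos(a),0])
    Q=np.c_[(P-s["eef_pos"])@ex,(P-s["eef_pos"])@ey,P[:,2]]
    print(len(Q)); print(Q[np.argsort(Q[:,2])][::max(1,len(Q)//40)].round().astype(int).tolist())
import sys; tilt(sys.argv[1])
E
python3 tilt.py tilt1
```

```text
70
[[-2, -23, 56], [-6, -11, 60], [-9, -15, 116], [-9, -22, 117], [-2, 17, 118], [-8, 6, 118], [-6, -10, 118], [-6, -3, 118], [-9, 13, 118], [-7, -14, 118], [7, 9, 119], [-10, 19, 119], [-7, 10, 119], [-11, 8, 119], [5, 11, 119], [-2, -4, 119], [0, 12, 119], [-6, 14, 119], [-6, 1, 120], [-10, -12, 120], [-7, -17, 120], [-8, 16, 120], [-3, 9, 120], [-9, -1, 120], [-10, -19, 120], [-4, -8, 120], [-5, 12, 120], [3, 13, 120], [2, -5, 120], [-11, -6, 120], [-6, -13, 120], [-12, 14, 120], [-8, 3, 121], [-2, 13, 121], [0, 4, 121], [5, -3, 121], [-6, -6, 121], [-4, 2, 121], [-5, -2, 121], [-3, 20, 121], [1, 8, 121], [-7, 7, 121], [-3, 6, 121], [-2, -7, 122], [2, 6, 122], [17, -2, 122], [1, 2, 122], [5, 15, 122], [4, 4, 122], [-9, -22, 122], [-10, -9, 122], [18, 9, 122], [-3, -1, 122], [-12, 0, 122], [16, 11, 122], [-9, 20, 122], [-6, -20, 122], [-2, 17, 122], [-1, -3, 122], [-1, 15, 122], [2, -1, 122], [-8, 17, 123], [16, 4, 123], [-7, 4, 123], [2, 16, 124], [0, 18, 124], [15, 14, 126], [15, 1, 127], [13, 16, 127], [-30, -17, 172]]
```

Request:
carry_out --moves '[{"dx":0,"dy":0,"dz":0.006,"twist":0},{"dx":-0.008,"dy":0,"dz":0.007,"twist":0},{"dx":-0.017,"dy":0,"dz":0.007,"twist":0},{"dx":-0.026,"dy":0,"dz":0.008,"twist":0},{"dx":-0.035,"dy":0,"dz":0.01,"twist":0}]'

```text
t: 4.25
eef_pos: [543.9, -284.2, 69.9]
tcp_rot: [3.14, -0.002, 0.377]
ft_force: [4.8, -0.5, 4.9]
opening: 0.48
```

```bash
python3 look.py side 300 250 40 tilt2; python3 tilt.py tilt2; python3 -c "
from h import *
to((600,-265,78),21)"
```

```text
57
[[-7, 20, 110], [-6, 7, 110], [-7, -4, 111], [-6, 18, 111], [-6, 11, 111], [-2, 6, 111], [0, -3, 112], [-7, 0, 112], [-4, -5, 112], [0, 8, 112], [-4, 19, 112], [-5, 15, 112], [-4, 2, 113], [-8, 13, 113], [1, -5, 113], [-2, 3, 113], [-5, 8, 113], [-7, -7, 114], [-6, -3, 114], [0, 12, 114], [-2, 21, 114], [-5, 12, 115], [-7, -10, 115], [-3, 9, 115], [-4, -2, 115], [-1, 18, 115], [0, 4, 115], [-4, 16, 116], [-3, 13, 116], [-8, 3, 116], [-4, -8, 116], [0, -2, 116], [-2, 0, 117], [12, 9, 118], [13, -4, 118], [14, 7, 118], [9, 0, 118], [12, 19, 119], [10, -2, 119], [9, 17, 119], [9, 11, 119], [14, 10, 120], [14, 4, 120], [9, 4, 120], [12, 13, 120], [13, -1, 120], [11, 2, 120], [14, 14, 121], [9, 15, 121], [15, -6, 121], [15, 1, 121], [14, 7, 122], [13, -4, 122], [15, 18, 122], [12, 16, 122], [15, 11, 123], [-29, -2, 160]]
at [ 542.6 -284.6   69.4] yaw 21.6 F [ 1.2 -2.3  8.5] op 45.6 t 4.3
shift [60.6  2.9 -8.5] yaw change -0.6 (twist = -)
```

The tilt is now about 27°. I need about 9° more, then lift.

Request:
carry_out --moves '[{"dx":-0.006,"dy":0,"dz":0.003,"twist":0},{"dx":-0.012,"dy":0,"dz":0.006,"twist":0},{"dx":-0.017,"dy":0,"dz":0.008,"twist":0},{"dx":-0.017,"dy":0,"dz":-0.03,"twist":0},{"dx":-0.017,"dy":0,"dz":-0.08,"twist":0}]'

```text
t: 4.8
eef_pos: [525.5, -289.2, 147.1]
tcp_rot: [-3.135, 0.005, 0.376]
ft_force: [0.9, -0.2, -2.4]
opening: 0.484
```

Request:
carry_out --moves '[{"dx":0,"dy":0,"dz":-0.04,"twist":0},{"dx":0,"dy":0,"dz":-0.08,"twist":0},{"dx":0,"dy":0,"dz":-0.12,"twist":0},{"dx":0,"dy":0,"dz":-0.12,"twist":0}]'

```text
t: 5.2
eef_pos: [528.2, -290.7, 273.6]
tcp_rot: [3.136, -0.003, 0.377]
ft_force: [-0.0, -0.5, -2.8]
opening: 0.478
```

```bash
python3 look.py side 280 220 60 tilt3; python3 tilt.py tilt3; python3 -c "
from h import *
to((600,-265,78),21)"
```

```text
93
[[62, -25, 252], [-7, 19, 314], [-6, 16, 315], [-5, 2, 316], [-6, -7, 316], [-8, 6, 316], [-8, -17, 316], [-9, 12, 316], [-1, 8, 317], [-3, 15, 317], [-3, 9, 317], [-5, 11, 317], [-3, -2, 317], [-5, -1, 318], [-8, -20, 318], [0, 15, 318], [-1, 11, 318], [-7, 13, 318], [2, 13, 318], [-7, -16, 318], [-4, -9, 318], [-4, -15, 318], [-3, 1, 318], [-6, -18, 318], [-9, 9, 319], [-5, 2, 319], [0, 18, 320], [-3, 16, 320], [2, -2, 320], [6, 4, 320], [0, 6, 320], [3, 8, 321], [1, 4, 321], [4, 11, 321], [-2, 7, 321], [-2, -4, 321], [2, -5, 322], [4, 14, 323], [14, 6, 326], [15, 10, 327], [17, -1, 328], [13, -3, 328], [16, 11, 329], [14, 18, 330], [10, 16, 330], [13, 0, 331], [-34, -25, 358]]
at [ 527.5 -290.2  270.4] yaw 21.6 F [-1.1 -0.1 -3.5] op 46.1 t 5.25
shift [ 76.6   2.9 192.5] yaw change -0.6 (twist = -)
```

View pics/tilt3.png

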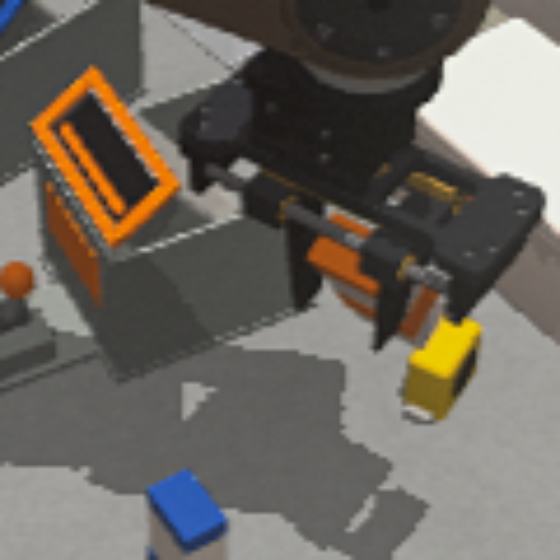

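The side crop shows the refill tilted in the fingers, with the cap at (335,250) and the lower end behind the right finger near (430,320). I'll get the actual profile from the depth data, using both cameras and the points between the fingers.

```bash
cat > prof.py <<'E'
from h import *
def prof(save=None):
    s=state(); a=s["tcp_rot"][2]; ex=np.array([np.cos(a),np.sin(a),0]); ey=np.array([-np.sin(a),np.cos(a),0])
    im=np.full((440,400,3),255,np.uint8)
    for n,col in(("side",(0,0,200)),("top",(200,0,0))):
        p,d=read_camera(n); P=pts(camera_info(n),d,d>0); c=p[d>0]
        q=P-s["eef_pos"]; Q=np.c_[q@ex,q@ey,q[:,2]]
        k=(abs(Q[:,1])<21)&(abs(Q[:,0]-20)<100)&(Q[:,2]>-120)&(Q[:,2]<75)
        k2=k&((c.max(1)>90)); Q,c=Q[k2],c[k2]; print(n,len(Q))
        for (x,y,z),cc in zip(Q,c): cv2.circle(im,(int(2*(x+80)),int(2*(80-z))),3 if n=="side" else 2,tuple(int(v) for v in cc[::-1]),-1 if n=="side" else 1)
    for x in range(-80,121,20): cv2.line(im,(2*(x+80),0),(2*(x+80),439),(220,220,220) if x else (0,0,0),1)
    for z in range(-140,81,20): cv2.line(im,(0,2*(80-z)),(399,2*(80-z)),(220,220,220) if z else (0,0,0),1)
    cv2.rectangle(im,(140,84),(180,160),(0,160,0),1)
    if save: cv2.imwrite(save,im)
import sys; prof(sys.argv[1])
E
python3 prof.py pics/prof1.png
```

```text
side 157
top 113
```

View pics/prof1.png

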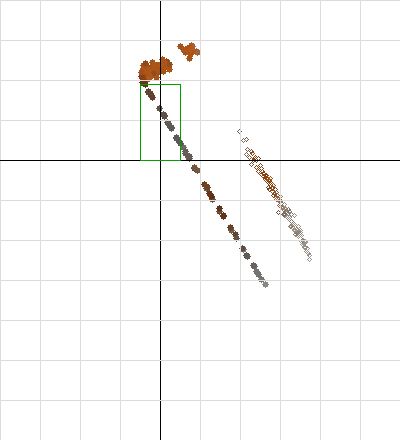

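The profile is clear. The front face runs from (−9,+39) to (52,−62) mm relative to the TCP: 118 mm long, tilted 31°, with the bottom centre near (65,−54). The fingers hold only its front-upper part, which allows about 68 mm of insertion while gripped. That is more than half, so I'll carry it to the mouth.

```bash
cat > geo.py <<'E'
from h import *
a=np.radians(-5); xb=np.array([np.cos(a),np.sin(a),0]); ez=np.array([0,0,1.]); M=np.array([534.6,1.7,160])
zm=-np.sin(np.radians(35))*xb+np.cos(np.radians(35))*ez; xm=np.cos(np.radians(35))*xb+np.sin(np.radians(35))*ez
def tcp(d,o,bx=65,bz=-54): return M-d*zm+o*xm-bx*xb-bz*ez
E
python3 -c "
from geo import *
for d in(-25,0,66): print(d,tcp(d,-4))
to(tcp(-25,-4)+[0,0,20],-5)"
```

```text
-25 [452.29835981   8.90046051 232.18449536]
0 [466.58320493   7.6506985  211.70569425]
66 [504.29519605   4.3513268  157.64165933]
at [ 526.7 -289.6  267.3] yaw 21.6 F [ 0.2 -0.9 -4.4] op 46.0 t 5.35
shift [  40.6 -304.9   15.9] yaw change -26.6 (twist = -)
```

Request:
carry_out --moves '[{"dx":0.004,"dy":-0.03,"dz":-0.003,"twist":3},{"dx":0.009,"dy":-0.065,"dz":-0.006,"twist":6},{"dx":0.013,"dy":-0.1,"dz":-0.008,"twist":9},{"dx":0.018,"dy":-0.135,"dz":-0.008,"twist":12},{"dx":0.022,"dy":-0.165,"dz":-0.008,"twist":15}]'

```text
t: 5.85
eef_pos: [485.9, -126.8, 275.0]
tcp_rot: [-3.139, 0.004, 0.113]
ft_force: [1.0, -0.1, -2.1]
opening: 0.482
```

```bash
python3 -c "
from geo import *
to(tcp(-25,-4)+[0,0,20],-5)"
```

```text
at [ 485.9 -126.8  275. ] yaw 6.5 F [ 1.  -0.1 -2.1] op 45.8 t 5.85
shift [ -18.  -138.5   23.2] yaw change -11.5 (twist = -)
```

Request:
carry_out --moves '[{"dx":-0.005,"dy":-0.035,"dz":0.004,"twist":4},{"dx":-0.01,"dy":-0.075,"dz":0.01,"twist":8},{"dx":-0.015,"dy":-0.115,"dz":0.016,"twist":11.5},{"dx":-0.018,"dy":-0.1385,"dz":0.023,"twist":11.5},{"dx":-0.018,"dy":-0.1385,"dz":0.023,"twist":11.5}]'

```text
t: 6.35
eef_pos: [451.4, 9.3, 251.7]
tcp_rot: [-3.141, 0.006, -0.083]
ft_force: [0.1, -0.6, -3.4]
opening: 0.484
```

Request:
carry_out --moves '[{"dx":0,"dy":0,"dz":0,"twist":0},{"dx":0,"dy":0,"dz":0,"twist":0}]'

```text
t: 6.55
eef_pos: [453.6, 6.4, 253.4]
tcp_rot: [3.142, 0.001, -0.086]
ft_force: [0.5, 0.4, -2.6]
opening: 0.482
```

```bash
python3 -c "
from geo import *
to(tcp(-25,-4),-5)"; python3 prof.py pics/prof2.png; python3 look.py side 230 180 50 s6; python3 -c "
import cv2,numpy as np
a=cv2.imread('pics/prof2.png');b=cv2.resize(cv2.imread('pics/s6.png'),(390,390));c=np.zeros((440,790,3),np.uint8);c[:,:400]=a;c[:390,400:]=b;cv2.imwrite('pics/v7.png',c)"
```

```text
at [453.6   6.4 253.4] yaw -4.9 F [ 0.5  0.4 -2.6] op 45.8 t 6.55
shift [-1.5 -2.4 21.2] yaw change -0.1 (twist = -)
side 124
top 103
```

View pics/v7.png

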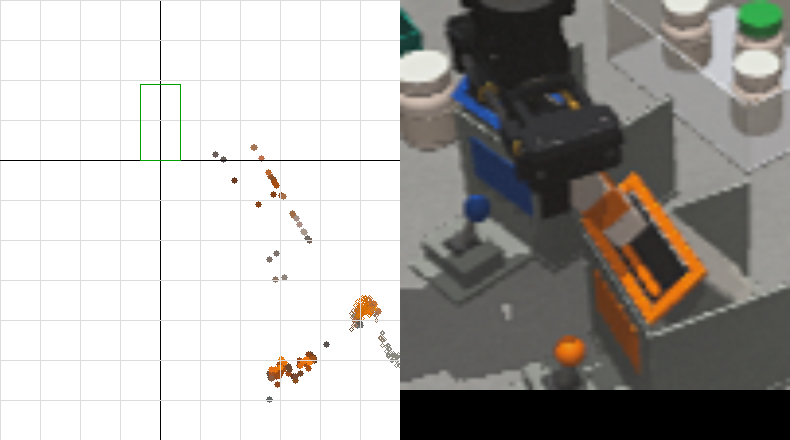

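In the side crop the refill (620,215) is above the orange mouth (645,245), inside the frame's width. The profile still shows a 31° tilt, and the frame's upper bar is where I predicted. I'll start the insertion.

Request:
carry_out --moves '[{"dx":-0.001,"dy":-0.002,"dz":0.012,"twist":0},{"dx":-0.0015,"dy":-0.0024,"dz":0.021,"twist":0},{"dx":0.003,"dy":-0.0024,"dz":0.028,"twist":0},{"dx":0.008,"dy":-0.0024,"dz":0.035,"twist":0},{"dx":0.013,"dy":-0.0024,"dz":0.042,"twist":0}]'

```text
t: 7.2
eef_pos: [467.5, 8.1, 211.6]
tcp_rot: [-3.142, -0.0, -0.086]
ft_force: [-6.0, 0.8, 3.4]
opening: 0.484
```

Request:
carry_out --moves '[{"dx":0.004,"dy":0,"dz":0.0055,"twist":0},{"dx":0.008,"dy":0,"dz":0.011,"twist":0},{"dx":0.011,"dy":0,"dz":0.016,"twist":0}]'

```text
t: 7.5
eef_pos: [477.5, 7.4, 195.5]
tcp_rot: [-3.141, 0.001, -0.086]
ft_force: [-4.7, 0.6, -1.1]
opening: 0.484
```

```bash
python3 -c "
from geo import *
to(tcp(20,-4),-5)"
```

```text
at [477.5   7.4 195.5] yaw -4.9 F [-4.7  0.6 -1.1] op 46.0 t 7.5
shift [0.6 0.7 0.2] yaw change -0.1 (twist = -)
```

Request:
carry_out --moves '[{"dx":0.004,"dy":0,"dz":0.0055,"twist":0},{"dx":0.008,"dy":0,"dz":0.011,"twist":0},{"dx":0.011,"dy":0,"dz":0.016,"twist":0},{"dx":0.014,"dy":0,"dz":0.02,"twist":0}]'

```text
t: 7.9
eef_pos: [491.9, 6.1, 175.5]
tcp_rot: [-3.141, 0.0, -0.086]
ft_force: [-2.8, -0.2, -3.3]
opening: 0.481
```

```bash
python3 -c "
from geo import *
to(tcp(44,-4),-5)";  python3 prof.py pics/prof3.png; python3 look.py side 240 190 40 s8; python3 -c "
import cv2,numpy as np
a=cv2.imread('pics/prof3.png');b=cv2.resize(cv2.imread('pics/s8.png'),(390,390));c=np.zeros((440,790,3),np.uint8);c[:,:400]=a;c[:390,400:]=b;cv2.imwrite('pics/v8.png',c)"
```

```text
at [491.9   6.1 175.5] yaw -4.9 F [-2.8 -0.2 -3.3] op 45.7 t 7.9
shift [-0.1  0.7 -0.1] yaw change -0.1 (twist = -)
side 136
top 72
```

View pics/v8.png

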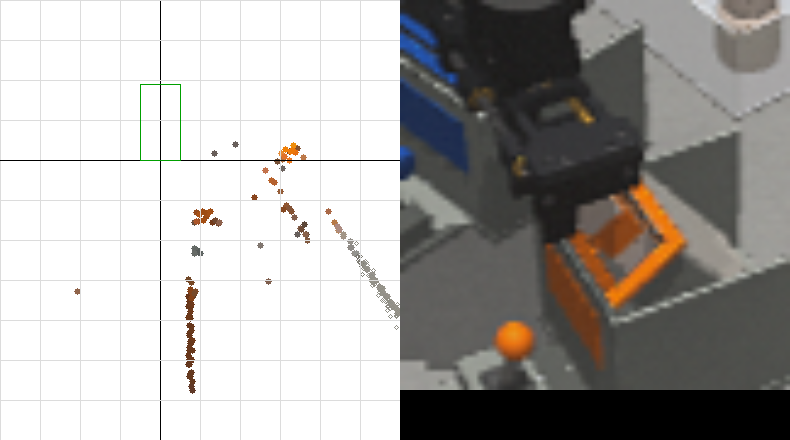

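The side crop shows the refill entering the mouth with its band near (620,225) at the frame plane, so about 44 mm is in. Forces are low. I'll continue to about 67 mm.

Request:
carry_out --moves '[{"dx":0.004,"dy":0,"dz":0.0055,"twist":0},{"dx":0.007,"dy":0,"dz":0.01,"twist":0},{"dx":0.01,"dy":0,"dz":0.0145,"twist":0},{"dx":0.013,"dy":0,"dz":0.019,"twist":0},{"dx":0.013,"dy":0,"dz":0.019,"twist":0}]'

```text
t: 8.55
eef_pos: [504.9, 5.0, 156.4]
tcp_rot: [-3.141, 0.001, -0.086]
ft_force: [-1.6, 0.1, -6.1]
opening: 0.483
```

```bash
python3 -c "
from geo import *
to(tcp(67,-4),-5)
p,d=read_camera('top');m=orange(p);k,l,s,c=cv2.connectedComponentsWithStats(m.astype(np.uint8))
i=camera_info('top')
for j in range(1,k):
  if s[j,4]>8:
    P=pts(i,d,l==j); print(s[j].tolist(),c[j].round(1), (np.median(P,0)-M).round(1) if len(P) else '')"; python3 look.py side 240 190 40 s9
```

```text
at [504.9   5.  156.4] yaw -4.9 F [-1.6  0.1 -6.1] op 45.9 t 8.55
shift [ 0.   0.7 -0.4] yaw change -0.1 (twist = -)
```

View pics/s9.png

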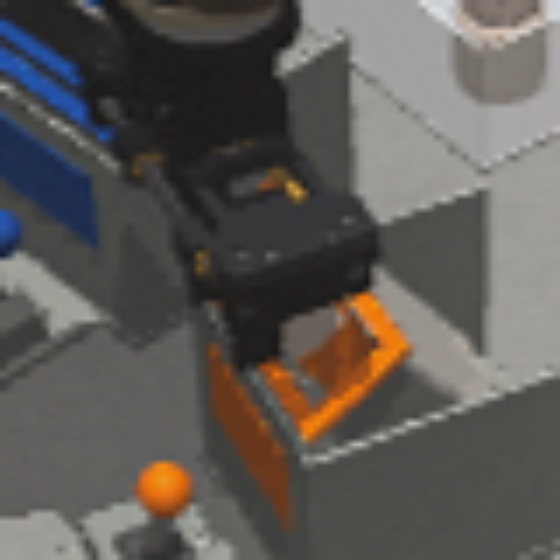

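At about 67 mm in, the white body is in the mouth and the band (345,350) is below the frame plane. I'll add 3 mm and then release slowly.

Request:
carry_out --moves '[{"dx":0.001,"dy":0,"dz":0.0015,"twist":0},{"dx":0.002,"dy":0,"dz":0.0027,"twist":0},{"dx":0.002,"dy":0,"dz":0.0027,"twist":0}]'

```text
t: 8.95
eef_pos: [506.7, 4.9, 154.4]
tcp_rot: [-3.142, -0.0, -0.086]
ft_force: [-2.2, -0.3, -4.8]
opening: 0.483
```

```bash
python3 -c "
from geo import *
to(tcp(70,-4),-5)
for n in ('side','top'):
  p,d=read_camera(n);i=camera_info(n);P=pts(i,d,d>0);q=P-M;Q=np.c_[q@xm,q@np.cross(zm,xm),q@zm];c=p[d>0]
  k=(abs(Q[:,1])<20)&(abs(Q[:,0])<30)&(Q[:,2]>-60)&(Q[:,2]<70)&(c.max(1)>70)
  print(n);print(np.c_[Q[k],c[k]].round().astype(int)[::3].tolist())"
```

```text
at [506.7   4.9 154.4] yaw -4.9 F [-2.2 -0.3 -4.8] op 45.9 t 8.95
shift [-0.   0.7  0. ] yaw change -0.1 (twist = -)
side
[[28, -2, -34, 152, 101, 70], [28, 4, -51, 150, 146, 138], [28, -7, -42, 174, 141, 131], [28, -12, -44, 164, 150, 138], [27, -8, -55, 143, 138, 134], [27, -15, -55, 150, 145, 139], [-21, -9, -24, 85, 86, 86], [-21, -13, -35, 100, 99, 96]]
top
[]
```

Request:
carry_out --moves '[{"dx":0,"dy":0,"dz":0,"twist":0},{"dx":0,"dy":0,"dz":0,"twist":0},{"dx":0,"dy":0,"dz":0,"twist":0}]' --grip 0.07

```text
t: 9.35
eef_pos: [507.2, 4.8, 154.9]
tcp_rot: [-3.142, -0.002, -0.086]
ft_force: [0.3, -0.2, 0.2]
opening: 0.679
```

Request:
carry_out --moves '[{"dx":-0.006,"dy":0,"dz":-0.025,"twist":0},{"dx":-0.012,"dy":0,"dz":-0.06,"twist":0},{"dx":-0.012,"dy":0,"dz":-0.1,"twist":0},{"dx":-0.012,"dy":0,"dz":-0.13,"twist":0},{"dx":-0.012,"dy":0,"dz":-0.13,"twist":0}]'

```text
t: 9.85
eef_pos: [496.2, 5.8, 288.5]
tcp_rot: [3.141, -0.008, -0.086]
ft_force: [0.6, 0.1, 0.6]
opening: 0.737
```

```bash
cat > chk.py <<'E'
from geo import *
import sys
for n in ('side','top'):
  p,d=read_camera(n);i=camera_info(n);P=pts(i,d,d>0);q=P-M;Q=np.c_[q@xm,q@np.cross(zm,xm),q@zm];c=p[d>0].astype(int)
  k=(abs(Q[:,1])<24)&(Q[:,0]>-24)&(Q[:,0]<40)&(Q[:,2]>-175)&(Q[:,2]<70)&(c.max(1)>60)
  o=np.argsort(Q[k][:,2]);A=np.c_[Q[k],c[k]].round().astype(int)[o]
  print(n,len(A));print(A[::max(1,len(A)//30)].tolist())
  if len(sys.argv)>1 and n=="side": cv2.imwrite(sys.argv[1],cv2.resize(p[150:230,200:280,::-1],(560,560)))
E
python3 chk.py pics/v10.png
```

```text
side 384
[[28, 17, -165, 159, 155, 147], [27, 4, -126, 151, 146, 138], [27, -3, -98, 152, 147, 140], [27, -10, -79, 152, 147, 139], [28, 19, -57, 148, 148, 143], [10, 4, -37, 113, 55, 24], [-8, -23, -33, 99, 52, 29], [13, -16, -29, 75, 43, 27], [5, -21, -25, 130, 65, 25], [8, -23, -18, 128, 64, 25], [4, -23, -12, 105, 83, 68], [0, -22, -6, 105, 96, 90], [33, -9, -2, 182, 117, 71], [-18, -24, 1, 107, 91, 84], [32, -16, 2, 237, 140, 10], [25, -14, 3, 229, 143, 68], [31, -6, 5, 235, 119, 6], [6, -22, 8, 104, 94, 89], [-8, -22, 13, 103, 94, 89], [9, -24, 20, 114, 104, 99], [10, -22, 25, 118, 109, 103], [10, 16, 30, 108, 82, 67], [-12, -21, 35, 107, 54, 25], [5, -24, 42, 107, 55, 27], [-12, -12, 45, 156, 76, 23], [-20, 22, 46, 129, 73, 42], [-5, -1, 47, 157, 76, 24], [-5, 21, 47, 149, 76, 29], [-9, 14, 48, 228, 113, 14], [-15, 10, 48, 164, 79, 23], [-10, 20, 49, 150, 74, 30], [-13, -4, 50, 156, 75, 21]]
top 71
[[25, 11, -172, 141, 144, 136], [25, -14, -170, 143, 147, 136], [24, 1, -170, 141, 140, 132], [24, 5, -169, 139, 141, 131], [27, -11, -165, 147, 149, 138], [28, -24, -164, 146, 148,
[... 237 characters left out ...]
, 143, 139, 131], [28, 8, -158, 145, 145, 136], [26, 11, -155, 149, 145, 137], [24, -15, -155, 143, 142, 132], [27, 4, -153, 143, 141, 130], [27, 17, -151, 148, 147, 136], [27, -18, -151, 140, 138, 128], [27, -21, -150, 144, 143, 134], [26, 4, -148, 142, 141, 132], [27, 1, -146, 144, 144, 136], [24, -3, -146, 143, 142, 132], [25, -12, -145, 146, 143, 135], [28, -5, -144, 141, 141, 131], [26, -9, -143, 144, 145, 136], [27, -15, -141, 143, 141, 133], [25, 16, -140, 124, 122, 114], [24, -15, -140, 127, 124, 117], [27, 0, -138, 145, 145, 135], [27, 4, -137, 143, 140, 132], [27, 10, -136, 123, 122, 114], [27, -18, -135, 123, 122, 113], [28, 13, -133, 126, 122, 116], [28, -9, -129, 112, 109, 101]]
```

View pics/v10.png

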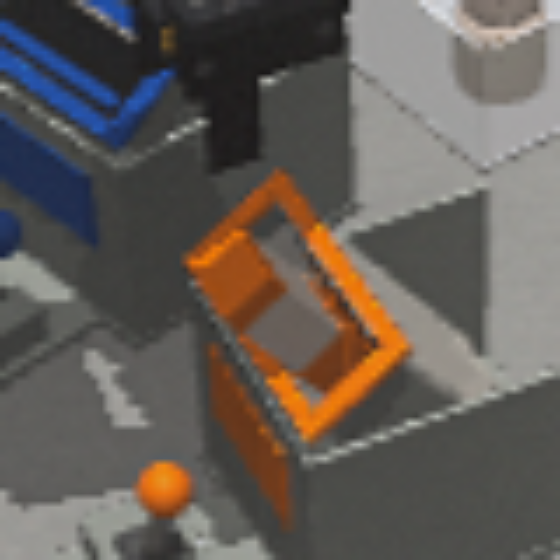

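The crop shows the refill held by the flap in the mouth, with the cap (235,275) about 49 mm proud and roughly centred. The tool can't tilt, so I'll turn it 90° and push the cap with the single 12 mm back finger, which can reach about 43 mm deep without hitting the frame.

Request:
carry_out --moves '[{"dx":-0.008,"dy":0,"dz":0,"twist":-8.5},{"dx":-0.016,"dy":0,"dz":0,"twist":-17},{"dx":-0.024,"dy":0,"dz":0,"twist":-25.5},{"dx":-0.032,"dy":0,"dz":0,"twist":-34},{"dx":-0.04,"dy":0,"dz":0,"twist":-42.5}]' --grip 0.06

```text
t: 10.45
eef_pos: [454.1, 9.3, 283.1]
tcp_rot: [-3.14, 0.001, 0.662]
ft_force: [0.3, -0.4, 0.2]
opening: 0.634
```

Request:
carry_out --moves '[{"dx":0,"dy":0,"dz":0,"twist":-8.5},{"dx":0,"dy":0,"dz":0,"twist":-17},{"dx":0,"dy":0,"dz":0,"twist":-25.5},{"dx":0,"dy":0,"dz":0,"twist":-34},{"dx":0,"dy":0,"dz":0,"twist":-42.5}]'

```text
t: 10.95
eef_pos: [454.5, 9.3, 283.1]
tcp_rot: [-3.139, -0.0, 1.404]
ft_force: [-0.7, 0.1, 0.3]
opening: 0.631
```

Request:
carry_out --moves '[{"dx":0,"dy":0,"dz":0,"twist":-5},{"dx":0,"dy":0,"dz":0,"twist":-5}]'

```text
t: 11.15
eef_pos: [454.5, 9.3, 283.2]
tcp_rot: [-3.14, -0.0, 1.486]
ft_force: [-0.1, -0.3, -0.4]
opening: 0.632
```

```bash
cat >> geo.py <<'E'
def fing(z,xc,w=42): return M+z*zm+xc*xm-w*xb
E
python3 -c "
from geo import *
to(fing(65,-7),85)
for z,x in((65,-7),(20,-7),(-20,-7),(-35,-11),(-43,-12)): print(z,x,fing(z,x).round(1))"
```

```text
at [454.5   9.3 283.2] yaw 85.2 F [-0.1 -0.3 -0.4] op 60.1 t 11.15
shift [-0.6 -4.4 74. ] yaw change -0.2 (twist = -)
65 -7 [449.9   9.1 209.2]
20 -7 [475.6   6.9 172.4]
-20 -7 [498.5   4.9 139.6]
-35 -11 [503.8   4.4 125. ]
-43 -12 [507.5   4.1 117.9]
```

Request:
carry_out --moves '[{"dx":-0.001,"dy":-0.004,"dz":0.025,"twist":0},{"dx":-0.001,"dy":-0.004,"dz":0.05,"twist":0},{"dx":-0.001,"dy":-0.0045,"dz":0.07,"twist":0},{"dx":-0.001,"dy":-0.0045,"dz":0.074,"twist":0}]'

```text
t: 11.55
eef_pos: [449.1, 8.8, 208.1]
tcp_rot: [-3.137, -0.0, 1.482]
ft_force: [0.2, 0.5, 0.5]
opening: 0.633
```

Request:
carry_out --moves '[{"dx":0,"dy":0.0055,"dz":0.008,"twist":0},{"dx":0,"dy":0.011,"dz":0.016,"twist":0},{"dx":0,"dy":0.0165,"dz":0.024,"twist":0},{"dx":0,"dy":0.022,"dz":0.032,"twist":0},{"dx":0,"dy":0.026,"dz":0.037,"twist":0}]'

```text
t: 12.05
eef_pos: [476.7, 6.4, 172.8]
tcp_rot: [-3.142, -0.0, 1.485]
ft_force: [-0.0, -0.6, 1.4]
opening: 0.632
```

```bash
python3 -c "
from geo import *
to(fing(20,-7),85)"; python3 chk.py | cut -c1-1500
```

```text
at [476.7   6.4 172.8] yaw 85.1 F [-0.  -0.6  1.4] op 60.1 t 12.05
shift [ 0.3 -1.2  0.4] yaw change -0.1 (twist = -)
side 315
[[27, 18, -166, 161, 157, 148], [27, 22, -127, 159, 154, 146], [27, 13, -106, 153, 148, 141], [28, 1, -88, 151, 147, 138], [27, -3, -72, 151, 148, 141], [28, -17, -52, 149, 143, 139], [10, 4, -37, 109, 88, 72], [10, -15, -35, 113, 90, 76], [-15, -21, -33, 128, 118, 113], [10, -7, -29, 144, 134, 127], [15, 12, -25, 93, 58, 38], [2, -19, -23, 130, 119, 112], [9, -15, -17, 188, 173, 161], [8, -21, -14, 151, 138, 130], [-17, -23, -9, 122, 112, 109], [-17, -21, -5, 127, 118, 114], [-18, -21, -1, 138, 118, 107], [23, 23, 1, 76, 64, 56], [25, -13, 2, 234, 146, 70], [-20, -22, 3, 162, 101, 49], [30, 1, 4, 161, 79, 23], [30, 7, 5, 159, 75, 19], [10, 0, 8, 122, 82, 56], [-14, -24, 12, 129, 72, 35], [10, -13, 18, 141, 66, 21], [-18, -21, 22, 216, 107, 18], [-15, -9, 23, 132, 70, 28], [-9, -7, 24, 72, 43, 29], [7, -20, 25, 153, 74, 24], [-19, 4, 25, 166, 80, 22], [7, -15, 26, 159, 79, 26], [-9, -16, 30, 64, 39, 29]]
top 206
[[26, 8, -172, 135, 137, 130], [24, 1, -168, 14
[... 329 characters left out ...]
 -134, 145, 143, 134], [23, 15, -130, 142, 140, 131], [28, 16, -125, 146, 144, 136], [25, 21, -123, 145, 141, 134], [27, -22, -120, 146, 145, 137], [26, 18, -115, 143, 141, 135], [28, -3, -114, 143, 143, 134], [27, 21, -111, 145, 142, 134], [26, 24, -107, 144, 143, 133], [28, 11, -105, 144, 142, 133], [26, -4, -103, 143, 142, 132], [24, -7, -101, 146, 144, 134], [26, -10, -97, 143, 141, 132], [25, -23, -93, 145, 143, 136], [26, -17, -91, 144, 144, 134], [27, 23, -89, 146, 144, 136], [26, -20, -86, 142, 141, 131], [27, 13, -83, 140, 140, 131], [27, 22, -81, 143, 141, 132], [27, -11, -80, 145, 143, 135], [25, -14, -78, 144, 142, 133], [29, 13, -73, 142, 142, 133], [27, 19, -69, 107, 107, 102]]
```

The cap follows and is now about 24 mm proud, with low force. I'll keep pushing.

Request:
carry_out --moves '[{"dx":0,"dy":0.0035,"dz":0.007,"twist":0},{"dx":0,"dy":0.008,"dz":0.0135,"twist":0},{"dx":0,"dy":0.0125,"dz":0.02,"twist":0},{"dx":0,"dy":0.017,"dz":0.0265,"twist":0},{"dx":0,"dy":0.0215,"dz":0.033,"twist":0}]'

```text
t: 12.65
eef_pos: [498.0, 4.6, 139.8]
tcp_rot: [3.142, -0.0, 1.485]
ft_force: [-0.1, 0.3, 1.3]
opening: 0.632
```

```bash
python3 -c "
from geo import *
to(fing(-20,-7),85); print(fing(-36,-11.5)-state()['eef_pos'],fing(-43,-12)-state()['eef_pos'])"
```

```text
at [498.    4.6 139.8] yaw 85.1 F [-0.1  0.3  1.3] op 60.1 t 12.65
shift [0.3 0.4 0.2] yaw change -0.1 (twist = -)
[  5.92991042  -0.21324476 -15.92808366] [  9.5216496   -0.52748122 -21.94893619]
```

Request:
carry_out --moves '[{"dx":0,"dy":0.0035,"dz":0.008,"twist":0},{"dx":0,"dy":0.0095,"dz":0.022,"twist":0},{"dx":0,"dy":0.0095,"dz":0.022,"twist":0}]'

```text
t: 12.95
eef_pos: [509.0, 3.6, 117.0]
tcp_rot: [3.139, -0.0, 1.485]
ft_force: [7.0, -0.8, -0.8]
opening: 0.632
```

```bash
python3 -c "
from geo import *
to(fing(-43,-12),85)"; cat > thru.py <<'E'
from geo import *
# refill seen through the clear wall: colours along chute axis on wall plane x_m=27, top and side
for n in("top","side"):
    p,d=read_camera(n); i=camera_info(n); K,R,t=np.array(i["mtx"]),np.array(i["R"]),np.array(i["t"])
    for xw in(8,):
        Z=np.arange(0,-170,-6); W=M+xw*xm+Z[:,None]*zm
        q=(K@(R@W.T+t[:,None])).T; q=(q[:,:2]/q[:,2:]).round().astype(int)
        print(n,[(int(z),*p[v,u].tolist()) for z,(u,v) in zip(Z,q)])
E
python3 thru.py
```

```text
at [509.    3.6 117. ] yaw 85.1 F [ 7.  -0.8 -0.8] op 60.1 t 12.95
shift [ 0.4 -1.5 -0.9] yaw change -0.1 (twist = -)
top [(0, 112, 96, 80), (-6, 112, 96, 80), (-12, 106, 93, 76), (-18, 102, 86, 73), (-24, 101, 87, 72), (-30, 99, 85, 67), (-36, 92, 78, 63), (-42, 88, 76, 61), (-48, 93, 77, 63), (-54, 86, 71, 58), (-60, 86, 72, 57), (-66, 86, 72, 57), (-72, 86, 74, 59), (-78, 78, 67, 54), (-84, 80, 69, 58), (-90, 75, 63, 52), (-96, 73, 65, 53), (-102, 64, 57, 48), (-108, 64, 57, 48), (-114, 63, 56, 51), (-120, 66, 68, 70), (-126, 63, 66, 65), (-132, 64, 63, 65), (-138, 64, 63, 65), (-144, 64, 66, 64), (-150, 66, 68, 68), (-156, 64, 62, 63), (-162, 99, 97, 94), (-168, 99, 97, 94)]
side [(0, 37, 36, 36), (-6, 35, 32, 31), (-12, 35, 32, 32), (-18, 34, 30, 29), (-24, 37, 37, 34), (-30, 35, 32, 32), (-36, 35, 31, 31), (-42, 31, 32, 29), (-48, 28, 31, 31), (-54, 38, 42, 44), (-60, 30, 36, 43), (-66, 243, 133, 12), (-72, 241, 130, 16), (-78, 247, 136, 18), (-84, 95, 59, 40), (-90, 77, 72, 70), (-96, 75, 76, 73), (-102, 79, 80, 76), (-108, 96, 94, 91), (-114, 85, 85, 81), (-120, 78, 80, 76), (-126, 95, 93, 88), (-132, 80, 80, 77), (-138, 159, 161, 154), (-144, 176, 180, 171), (-150, 78, 78, 75), (-156, 77, 78, 74), (-162, 80, 80, 76), (-168, 80, 81, 77)]
```

Request:
carry_out --moves '[{"dx":0,"dy":-0.002,"dz":-0.015,"twist":0},{"dx":0,"dy":-0.008,"dz":-0.032,"twist":0},{"dx":0,"dy":-0.018,"dz":-0.055,"twist":0},{"dx":0,"dy":-0.03,"dz":-0.09,"twist":0},{"dx":0,"dy":-0.06,"dz":-0.125,"twist":0}]'

```text
t: 13.55
eef_pos: [447.8, 8.8, 243.3]
tcp_rot: [-3.14, -0.0, 1.485]
ft_force: [-0.0, -0.7, 1.2]
opening: 0.631
```

Request:
carry_out --moves '[{"dx":-0.03,"dy":-0.01,"dz":0,"twist":0},{"dx":-0.07,"dy":-0.015,"dz":0,"twist":0},{"dx":-0.11,"dy":-0.015,"dz":0,"twist":0},{"dx":-0.14,"dy":-0.015,"dz":0,"twist":0}]'

```text
t: 13.95
eef_pos: [420.0, -131.1, 242.8]
tcp_rot: [-3.141, -0.0, 1.485]
ft_force: [1.2, 0.2, 0.6]
opening: 0.632
```

```bash
python3 thru.py; python3 -c "
from geo import *
to(M,85)
a,_=read_camera('side');b,_=read_camera('top')
cv2.imwrite('pics/v11.png',np.hstack([cv2.resize(a[150:230,200:280],(400,400)),cv2.resize(b[150:250,215:315],(400,400))])[:,:,::-1])"
```

```text
top [(0, 43, 40, 38), (-6, 43, 40, 38), (-12, 44, 41, 39), (-18, 63, 62, 57), (-24, 147, 107, 73), (-30, 213, 124, 0), (-36, 215, 108, 0), (-42, 198, 103, 13), (-48, 158, 108, 75), (-54, 150, 137, 119), (-60, 148, 142, 130), (-66, 148, 142, 130), (-72, 150, 145, 137), (-78, 148, 144, 132), (-84, 152, 149, 134), (-90, 150, 145, 136), (-96, 150, 144, 135), (-102, 150, 142, 125), (-108, 150, 142, 125), (-114, 150, 132, 114), (-120, 147, 129, 112), (-126, 150, 135, 114), (-132, 148, 137, 124), (-138, 148, 137, 124), (-144, 149, 146, 135), (-150, 150, 145, 136), (-156, 148, 147, 137), (-162, 146, 142, 133), (-168, 146, 142, 133)]
side [(0, 39, 39, 39), (-6, 43, 42, 42), (-12, 41, 39, 39), (-18, 38, 36, 37), (-24, 37, 37, 36), (-30, 41, 38, 38), (-36, 40, 36, 37), (-42, 40, 39, 38), (-48, 38, 38, 40), (-54, 52, 54, 56), (-60, 54, 57, 62), (-66, 243, 133, 8), (-72, 241, 130, 12), (-78, 246, 136, 11), (-84, 95, 59, 40), (-90, 76, 71, 70), (-96, 74, 75, 72), (-102, 80, 80, 77), (-108, 96, 95, 91), (-114, 86, 87, 82), (-120, 77, 79, 73), (-126, 94, 93, 90), (-132, 80, 78, 76), (-138, 157, 159, 153), (-144, 177, 179, 170), (-150, 78, 78, 75), (-156, 77, 78, 76), (-162, 77, 80, 75), (-168, 78, 79, 75)]
at [ 420.3 -132.   242.5] yaw 84.9 F [-0.5  0.4  0.8] op 59.8 t 14.05
shift [143.3 102.1  82.4] yaw change 0.1 (twist = -)
```

View pics/v11.png

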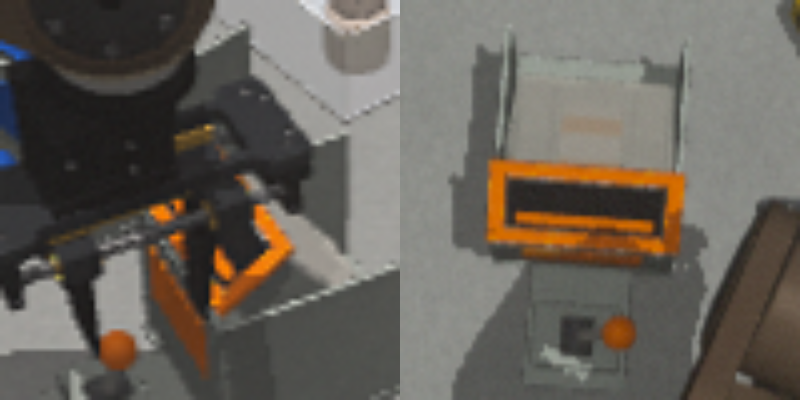

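The flap is shut: its stripe and full black plate show in the top crop at (585,222). The refill's band shows through the clear wall at (590,127), about 120 mm deep, which means the refill is at the stop. Next is the lever: turn back 90° so the gripper body clears the bin, and close the fingers.

Request:
carry_out --moves '[{"dx":0,"dy":0,"dz":0,"twist":8.5},{"dx":0,"dy":0,"dz":0,"twist":17},{"dx":0,"dy":0,"dz":0,"twist":25.5},{"dx":0,"dy":0,"dz":0,"twist":34},{"dx":0,"dy":0,"dz":0,"twist":42.5}]' --grip 0.0

```text
t: 14.65
eef_pos: [420.5, -128.0, 242.9]
tcp_rot: [-3.141, 0.0, 0.739]
ft_force: [-0.7, -0.2, -0.2]
opening: 0.268
```

Request:
carry_out --moves '[{"dx":0,"dy":0,"dz":0,"twist":8.5},{"dx":0,"dy":0,"dz":0,"twist":17},{"dx":0,"dy":0,"dz":0,"twist":25.5},{"dx":0,"dy":0,"dz":0,"twist":34},{"dx":0,"dy":0,"dz":0,"twist":42.5}]'

```text
t: 15.15
eef_pos: [420.5, -128.0, 243.0]
tcp_rot: [-3.141, 0.001, -0.003]
ft_force: [0.5, 0.4, 0.1]
opening: 0.004
```

Request:
carry_out --moves '[{"dx":0,"dy":0,"dz":0,"twist":5},{"dx":0,"dy":0,"dz":0,"twist":5}]'

```text
t: 15.35
eef_pos: [420.5, -128.2, 243.0]
tcp_rot: [-3.141, 0.001, -0.085]
ft_force: [0.9, 0.7, 0.1]
opening: 0.006
```

```bash
cat >> geo.py <<'E'
yb=np.cross(ez,xb)
def lev(y,z=96,X=-86): p=M+X*xb+y*yb; p[2]=z; return p
E
python3 -c "
from geo import *
print(lev(-75)); to(lev(-75),-5)"
```

```text
[442.39057526 -65.51920848  96.        ]
at [ 420.5 -128.2  243. ] yaw -4.9 F [0.9 0.7 0.1] op 0.6 t 15.35
shift [ 16.6 -64.2 147. ] yaw change -0.1 (twist = -)
```

Request:
carry_out --moves '[{"dx":0.008,"dy":-0.032,"dz":0.02,"twist":0},{"dx":0.0165,"dy":-0.06,"dz":0.055,"twist":0},{"dx":0.0165,"dy":-0.062,"dz":0.1,"twist":0},{"dx":0.0165,"dy":-0.062,"dz":0.14,"twist":0},{"dx":0.0165,"dy":-0.062,"dz":0.147,"twist":0}]'

```text
t: 15.85
eef_pos: [440.4, -67.5, 93.2]
tcp_rot: [-3.14, 0.006, -0.082]
ft_force: [0.2, 0.3, 0.3]
opening: 0.005
```

Request:
carry_out --moves '[{"dx":0,"dy":-0.012,"dz":0,"twist":0},{"dx":0,"dy":-0.024,"dz":0,"twist":0},{"dx":0,"dy":-0.036,"dz":0,"twist":0},{"dx":0,"dy":-0.048,"dz":0,"twist":0},{"dx":0,"dy":-0.06,"dz":0,"twist":0}]'

```text
t: 16.35
eef_pos: [447.8, -7.9, 97.6]
tcp_rot: [3.142, -0.002, -0.085]
ft_force: [-0.0, -0.8, 1.0]
opening: 0.007
```

```bash
python3 -c "
from geo import *
to(lev(15),-5)
p,d=read_camera('side');k,l,s,c=cv2.connectedComponentsWithStats(orange(p).astype(np.uint8))
for j in range(1,k):
  P=pts(camera_info('side'),d,l==j)
  if len(P)>8:
    q=np.median(P,0)-M; print((q@xb).round(1),(q@yb).round(1),(q[2]+160).round(1),len(P))"
```

```text
at [447.8  -7.9  97.6] yaw -4.9 F [-0.  -0.8  1. ] op 0.6 t 16.35
shift [ -0.3 -32.2   1.6] yaw change -0.1 (twist = -)
-664.1 1181.4 199.3 66
-5.0 -6.6 155.8 323
```

Request:
carry_out --moves '[{"dx":0,"dy":-0.01,"dz":0,"twist":0},{"dx":0,"dy":-0.018,"dz":0,"twist":0},{"dx":0,"dy":-0.024,"dz":0,"twist":0},{"dx":0,"dy":-0.028,"dz":0,"twist":0},{"dx":0,"dy":-0.028,"dz":0,"twist":0}]'

```text
t: 16.9
eef_pos: [449.6, 19.2, 96.3]
tcp_rot: [-3.141, 0.0, -0.085]
ft_force: [-0.0, 1.0, 0.2]
opening: 0.002
```

Request:
carry_out --moves '[{"dx":0,"dy":-0.003,"dz":0,"twist":0},{"dx":0,"dy":-0.006,"dz":0,"twist":0}]'

```text
t: 17.1
eef_pos: [450.1, 24.7, 96.4]
tcp_rot: [-3.142, 0.0, -0.086]
ft_force: [0.1, -0.3, -0.6]
opening: 0.004
```

Request:
carry_out --moves '[{"dx":0,"dy":-0.003,"dz":0,"twist":0},{"dx":0,"dy":-0.005,"dz":0,"twist":0},{"dx":0,"dy":-0.005,"dz":0,"twist":0}]'

```text
t: 17.4
eef_pos: [450.6, 30.0, 96.4]
tcp_rot: [-3.142, -0.0, -0.085]
ft_force: [-0.3, -1.1, 0.6]
opening: 0.001
```

```bash
python3 -c "
from geo import *
to(lev(15),-5)"
```

```text
at [450.6  30.   96.4] yaw -4.9 F [-0.3 -1.1  0.6] op 0.1 t 17.4
shift [0.1 5.8 0.4] yaw change -0.1 (twist = -)
```

Request:
carry_out --moves '[{"dx":0,"dy":-0.003,"dz":0,"twist":0},{"dx":0,"dy":-0.005,"dz":0,"twist":0},{"dx":0,"dy":-0.005,"dz":0,"twist":0}]'

```text
t: 17.7
eef_pos: [450.8, 31.7, 96.3]
tcp_rot: [3.137, 0.001, -0.083]
ft_force: [-4.2, -39.8, 0.1]
opening: 0.006
```

```bash
cat > ball.py <<'E'
from geo import *
to(lev(15),-5)
for n in("side","top"):
    p,d=read_camera(n); h=cv2.cvtColor(p,cv2.COLOR_RGB2HSV); m=cv2.inRange(h,(5,150,50),(20,255,255))>0
    P=pts(camera_info(n),d,m)-M; Q=np.c_[P@xb,P@yb,P[:,2]+160]; Q=Q[(abs(Q[:,0]+86)<25)&(abs(Q[:,1])<80)&(abs(Q[:,2]-100)<35)]
    print(n,len(Q), Q.min(0).round(1) if len(Q) else "",np.median(Q,0).round(1) if len(Q) else "",Q.max(0).round(1) if len(Q) else "")
E
python3 ball.py
```

```text
at [450.8  31.7  96.3] yaw -4.8 F [ -4.2 -39.8   0.1] op 0.6 t 17.7
shift [0.1 7.5 0.4] yaw change -0.2 (twist = -)
side 0   
top 0
```

The lever hit its end stop: the force rose sharply to 40 N. I'll back off at once and go up and clear.

Request:
carry_out --moves '[{"dx":0,"dy":0.01,"dz":0,"twist":0},{"dx":0,"dy":0.04,"dz":0,"twist":0},{"dx":0,"dy":0.06,"dz":-0.03,"twist":0},{"dx":0,"dy":0.07,"dz":-0.075,"twist":0},{"dx":0,"dy":0.08,"dz":-0.12,"twist":0}]'

```text
t: 18.3
eef_pos: [443.6, -45.6, 217.7]
tcp_rot: [-3.141, 0.001, -0.087]
ft_force: [0.8, -0.4, -0.5]
opening: 0.007
```

Request:
carry_out --moves '[{"dx":0,"dy":0.045,"dz":-0.01,"twist":0},{"dx":0,"dy":0.09,"dz":-0.02,"twist":0},{"dx":0,"dy":0.135,"dz":-0.03,"twist":0},{"dx":0,"dy":0.17,"dz":-0.03,"twist":0},{"dx":0,"dy":0.17,"dz":-0.03,"twist":0}]'

```text
t: 18.8
eef_pos: [429.3, -217.7, 246.5]
tcp_rot: [3.141, -0.001, -0.089]
ft_force: [0.8, 0.6, -0.0]
opening: 0.006
```

```bash
python3 ball.py; python3 -c "
from geo import *
b,_=read_camera('top');cv2.imwrite('pics/v12.png',cv2.resize(b[110:290,120:400,::-1],(800,514)))"; python3 thru.py | head -1 | cut -c 1-1200
```

```text
at [ 429.3 -217.7  246.5] yaw -5.1 F [ 0.8  0.6 -0. ] op 0.6 t 18.8
shift [  -0.9 -242.8  150.4] yaw change 0.1 (twist = -)
side 40 [-94.7  23.5  94.9] [-84.6  31.6 106.6] [-72.   44.2 116.6]
top 52 [-97.6  27.7 100.1] [-86.9  37.6 110.4] [-74.1  49.2 119.6]
top [(0, 47, 41, 40), (-6, 47, 41, 40), (-12, 45, 40, 38), (-18, 66, 63, 59), (-24, 148, 110, 75), (-30, 218, 126, 0), (-36, 216, 110, 0), (-42, 205, 110, 21), (-48, 159, 110, 73), (-54, 154, 140, 123), (-60, 155, 147, 138), (-66, 155, 147, 138), (-72, 150, 147, 137), (-78, 151, 149, 137), (-84, 154, 147, 138), (-90, 154, 150, 139), (-96, 156, 149, 139), (-102, 153, 143, 127), (-108, 153, 143, 127), (-114, 158, 141, 120), (-120, 153, 137, 114), (-126, 155, 138, 121), (-132, 153, 143, 128), (-138, 153, 143, 128), (-144, 152, 147, 138), (-150, 154, 152, 140), (-156, 153, 149, 140), (-162, 150, 147, 140), (-168, 150, 147, 140)]
```

View pics/v12.png

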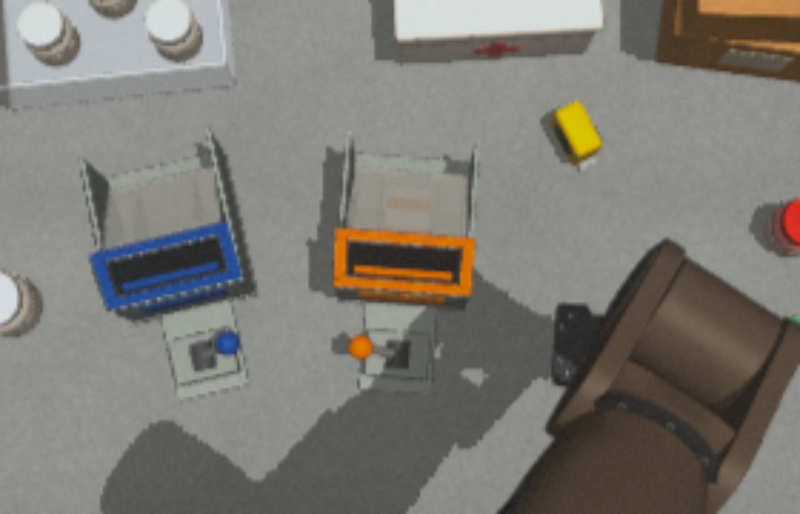

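The flap is shut, the band is visible through the clear wall at (408,204), and the orange ball is over on the left at (360,347). The blue bin is unchanged. One quick numeric check that nothing else moved, then I'll hand in.

```bash
python3 - <<'E'
from h import *
z=np.load("side0.npz"); p,d=read_camera("side")
for n,lo,hi in(("blue",(105,150,60),(125,255,255)),("green",(50,150,50),(75,255,255)),("yellow",(22,180,100),(32,255,255)),("red",(0,200,120),(4,255,255))):
    r=[]
    for q in(z["p"],p):
        m=cv2.inRange(cv2.cvtColor(q,cv2.COLOR_RGB2HSV),lo,hi); k,l,s,c=cv2.connectedComponentsWithStats(m)
        r.append([(c[j].round(1).tolist(),int(s[j,4])) for j in range(1,k) if s[j,4]>25 and c[j][0]>180 and c[j][1]>140])
    print(n,*r,sep="\n ")
E
```

```text
blue
 [([209.8, 156.7], 255), ([199.3, 182.6], 29), ([259.4, 268.0], 139)]
 [([205.7, 174.4], 115), ([199.4, 182.8], 33), ([259.7, 268.3], 139)]
green
 [([290.4, 301.4], 173)]
 [([290.4, 301.3], 172)]
yellow
 [([314.8, 234.7], 151)]
 [([315.0, 233.8], 134)]
red
 [([338.0, 300.7], 239)]
 [([338.0, 300.7], 239)]
```

```bash
python3 -c "
from cell import *
print(job_done(), state()['t'])"
```

```text
the job is handed in; nothing more can be done
the job is handed in; nothing more can be done
```

The orange refill is fully home in the orange bin with the flap shut behind it, and the lever is over to the left. I handed the job in at about 19 s.

**How it went:** The tool can only point down, so I tilted the refill to 31° in the grip by pivoting it on the table. I pushed it through the flap while holding it, until about 70 of its 120 mm was in. I then let go and pushed it home with one finger, and swung the lever over until it met its end stop.

**Last checks:**
- **Refill and flap:** The flap's stripe lies flat in the mouth. The refill's band shows through the clear wall about 120 mm deep, which puts the refill at the stop.
- **Lever:** The ball is about 38 mm left of the bin's centre line, which fits fully over. It started only about 31 mm to the right, so the measured swing is about 0.9 rad rather than 1.0. I put that down to where it started and camera error.
- **Other objects:** The blue and green refills and the pink jar's red lid are where they were. The tape measure's patch in the side view moved about 1 pixel, but its position in the top view is unchanged. The blue bin was partly hidden by the arm in the side view and looked unchanged from the top. I only glanced at the white jar, in the last top view.

**Force peak:** Closed fingertips pressing the lever against its stop read about 40 N at the wrist for a moment. That is well under the 120 N wrist limit. It matches the 40 N limit for the arm and gripper body, but only the fingers were meant to be in contact.

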